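# Clamp a freshly glued wooden box with the cam lever and hold it

## Robot

A 7-joint arm with a two-finger parallel gripper is mounted at the origin on the work surface. World frame = base frame: x ahead of the robot, y to its left, z up, the work surface at z = 0. Lengths are in m, angles in rad, forces in N, time in s.
With the tool pointing down it reaches from about 0.425 to 0.875 m from the base axis. Payload 4.7 kg.
Tool frame: the origin (TCP) lies at the very end of the fingers, on their centre line; the grasp point (between the pads) lies 19 mm behind it (ctrl.grasp_offset is the distance from the TCP to the grasp point, in m); z points along the fingers, y is the direction in which the jaws open and shut (so a half turn about z gives the same grasp; the last joint's range is limited). The gripper opens to 87 mm and grips with 3 to 60 N. Pads are 19 mm wide; open, the fingers measure 117 mm over their backs; the gripper's body (75 mm by 190 mm) begins 51 mm behind the grasp point.
Start: joints at [-1.257, 0.321, -0.07, 1.45, 0.023, 1.371, -0.057], TCP at [0.192, 0.621, 0.223] pointing down, gripper open.
Joint ranges: [-2.86, 2.86], [-0.3, 2.09], [-1.38, 1.24], [0.06, 2.45], [-1.56, 4.7], [0.09, 2.05], [-2.69, 2.69]. Speed limits (rad/s): [2.57, 2.57, 3.14, 3.14, 3.14, 3.14, 3.14].

## Interface

Orientations are given as a rotation vector (axis times angle).
In Python, from bench import ctrl gives the robot as it stands.
- The arm moves only by the shell command python3 -m creep 'ROWS' [FORCE]. ROWS is JSON, a list that holds one entry, the list of rows, each a list of 7 numbers: the opening, from 0 (shut) to 1 (fully open), then the shift along the tool's x, y, z in mm, then the turn, a rotation vector about the tool's x, y, z in rad. In form: [[[grip, dx, dy, dz, rx, ry, rz], ...]]. A call has 1 to 5 rows; each row is the pose to reach, as a shift and turn from the pose commanded when the call began, along the tool's axes at that moment; what a row does not reach only later rows make up. A row lasts 1/10 s, in which the tool goes at most 50 mm and 8.59 degrees, less where a joint would pass 70% of its speed; a pose out of reach is approached as far as the arm can. A call with a gripper value outside its range is refused whole. The fingers move at their own pace and stop on an object; FORCE is the grip in N (left out, the last holds). Time passes only in rows, so rows that repeat a pose let the fingers close. It gives the time, the measured TCP pose, the force and the opening at its end, in the units of the state.
- ctrl.get_state(): the state, without advancing time (a new reading comes with each control period).
- ctrl.get_image(name): name is "scene" or "top" or "wrist"; returns the picture (480x640x3 uint8, red, green, blue); there is no depth.
- ctrl.camera_params(name): a dict with "K" (3x3 intrinsics, pixels), "k1" (the pictures are not rectified: a ray, as slopes to the right and down, at radius r is drawn at 1 + k1 r^2 times it, then the intrinsics apply), "pose" (4x4, takes a point from camera to world coordinates). Camera axes: x right, y down, z forward; pixel columns grow to the right and rows downward; lengths in m; the calibration is good to about 2 mm. A picture is of the moment at which its call begins: read the wrist's pose just before it. camera_params takes no time and is no camera call; for the wrist camera it gives the pose at the moment of the call.
- ctrl.close_job(): hands the job in, once; it reports no verdict.
The state is a dict: "time": time; "joint_positions": joint angles; "qd": joint speeds; "joint_torque": joint torques, N m; "position": TCP position; "tool_rot": TCP orientation; "ft_force": force on the tool from outside, world axes, zero at the start; "torque": the same for the moment, N m; "grip_width": opening from 0.0 (shut) to 1.0 (fully open).
Only numpy, scipy, OpenCV 4.12 (cv2) and the standard library are available. Lean on these libraries where they do the work, as an engineer would, in place of code of your own. Each camera call takes 0.05 s, during which the arm holds its last target. There are 200 camera calls.

## Task

Set the freshly glued little wooden box upright on the floor of the cam clamp, long way between the fence and the cork-faced jaw, and let go of it; handle it gently, because its wet joints give way if it is squeezed hard or dropped. Then swing the cam lever round to the highest point of its cam, where the lever lies over the wooden tongue and the jaw pinches the box tight against the fence, and finish while still holding the lever there, since it springs back when let go. Leave everything else on the bench where it is.

Things in the scene. Friction and masses are not known exactly. Their poses are not given: they have to be found in the camera images.
- glued_box: The freshly glued box: a small open-topped box of pale wood, 40 mm (its x) by 60 mm (its y) by 45 mm tall, walls 5 mm, about 90 g, loose on the bench. Origin: centre of its underside; z up. Same when turned half round. A grip of up to 40 N on each finger is safe, over 50 N breaks it; best gripped from above across the 40 mm width.
- cam_clamp: Wooden cam clamp, fixed to the bench. Origin on the bench, z up; clamp axis is its y. Base board 16 mm thick (the clamp's floor), x -65 to 65 mm, y -85 to 155 mm. Fence: dark block, inner face at y = 120 mm, 90 mm wide, top z = 54 mm. The jaw (top z = 51 mm) slides along y between steel guides (x = +-44 mm, z 28 mm). A tongue 26 mm wide sticks out to x = -133 mm at y = -20 mm.
- clamp_pocket (a point): Middle of the clamp's floor between the open jaw and the fence (clamp frame x = 0, y = 82, z = 16 mm). The open space is 75.6 mm long in the clamp's y and free to both sides in x. The underside of the box belongs here, its 60 mm length along the clamp's y; the moving jaw then pushes it against the fence.
- jaw_pad: The jaw's cork face, 60 mm wide (x), 32 mm high, 8 mm thick, z from 18 to 50 mm, sprung on the jaw at 2 N/mm. Origin: bottom middle of the pad's back, 8 mm behind the face; axes as the clamp's. The cam drives the jaw 19.6 mm towards the fence at most; the box is then pressed with about 8 N.
- cam_angle (a joint): Lever angle, rad. 0 = resting open at its stop; grows clockwise seen from above. The cam lifts the jaw most (highest point) at 1.8, the lever then pointing along the clamp's -x over the tongue; beyond it the jaw backs off, up to the stop at 2.3. A return spring pulls towards 0: 0.12 N m at 0, 0.23 N m at 1.8 (about 2 N at the knob).
- cam_lever: The whole cam lever, with its 60 mm wooden cam disc and knob. Origin: on its turning axis, level with the bench; z up. It turns with the lever; its +x points along the clamp's +x at rest.
- clamp_pivot (a point): Point on the lever's upright turning axis (clamp frame x = 0, y = -20 mm), level with the middle of the knob, 90 mm above the bench.
- lever_grip (a point): The lever: a level wooden bar 24 mm wide (z = 48 to 60 mm over the bench) with an upright knob at its end, 110 mm from the turning axis. The knob is round, 26 mm thick, z from 62 to 112 mm, and spins freely on its pin: pinched from above it can be carried round without turning the hand. This point: middle of the knob, 90 mm above the bench.
- water_bottle: Bystander, to be left alone: pale plastic bottle, 64 mm thick, 200 mm tall; origin at the underside.
- hammer: Bystander, to be left alone: hammer lying down; origin at the underside.
- screwdriver: Bystander, to be left alone: screwdriver lying down; origin at the underside.
- offcut: Bystander, to be left alone: solid wooden offcut, 90 x 45 x 30 mm; origin at the underside.
- mug: Bystander, to be left alone: blue mug, 80 mm wide, 90 mm tall; origin at the underside.
- glue_jar: Bystander, to be left alone: white glue jar, 66 mm thick, 75 mm tall; origin at the underside.
- sanding_block: Bystander, to be left alone: cork sanding block, 70 x 110 x 30 mm; origin at the underside.
There are look-alikes about, which are no part of the job. There is more than one size of the glued_box; the one meant has the size given above.

How it is judged:
By the outcome, as a careful person would: the job done as asked, in the order asked, and still so for the second after the job is handed in, while the arm keeps its last pose, push and grip.
It also fails if it takes over 54 s, if anything falls off the work surface, if the arm or the gripper's body presses on something with over 40 N, if the wrist force passes 120 N, or if a joint passes its speed limit or range.

## Working session

There is one attempt and no reset: what is moved stays moved. The work goes in short steps, Python scripts to look and compute and a shell command to move; the robot and the scene stay as the last step left them, time stands still between calls to the robot, and variables do not carry over. Pictures are saved under pics/ and viewed, about 8 in all and at most 12, crops included, and the job is handed in when it is done.

```bash
mkdir -p pics; ls
python3 - <<'E'
from bench import ctrl
import cv2,json
for n in("top","scene"):
    cv2.imwrite(f"pics/{n}0.png",ctrl.get_image(n)[:,:,::-1]); p=ctrl.camera_params(n);print(n,p)
s=ctrl.get_state();print(s)
E
```

```text
pics
top {'K': array([[489.36024208,   0.        , 314.36816866],
       [  0.        , 489.36024208, 236.48030104],
       [  0.        ,   0.        ,   1.        ]]), 'k1': -0.12506474865566758, 'pose': array([[-0.02491522, -0.99629269,  0.08234137,  0.45542998],
       [-0.99942432,  0.02672124,  0.02090442,  0.00693079],
       [-0.02302719, -0.08177313, -0.99638492,  1.23354817],
       [ 0.        ,  0.        ,  0.        ,  1.        ]])}
scene {'K': array([[515.62885667,   0.        , 318.98661544],
       [  0.        , 515.62885667, 233.04675027],
       [  0.        ,   0.        ,   1.        ]]), 'k1': -0.1106850624475186, 'pose': array([[-0.11062141,  0.75446636, -0.64694931,  1.46403127],
       [ 0.99383592,  0.0887443 , -0.06644253,  0.11023064],
       [ 0.00728441, -0.65031143, -0.75963279,  1.17052714],
       [ 0.        ,  0.        ,  0.        ,  1.        ]])}
{'time': 0.1, 'joint_positions': array([-1.25692051,  0.32173987, -0.07007955,  1.45152452,  0.02261245,
        1.3707825 , -0.05692735]), 'qd': array([ 1.88022164e-04, -1.44787467e-03, -7.67553036e-06, -1.47156525e-03,
       -1.35179777e-03,  7.91170221e-04, -1.45719393e-04]), 'joint_torque': array([-1.18050102e-03, -4.92574561e+01, -4.06463323e-01, -3.13394880e+01,
       -6.41904655e-02,  3.95370182e-02,  7.61593446e-05]), 'position': array([0.19186146, 0.62054065, 0.22159098]), 'tool_rot': array([-4.69107703e-01, -3.10622365e+00,  2.60943406e-03]), 'ft_force': array([-0.21825475, -0.57155176, -0.22169662]), 'torque': array([ 0.01720964, -0.00132649, -0.06898256]), 'grip_width': 0.9995138108086669}
```

View pics/top0.png

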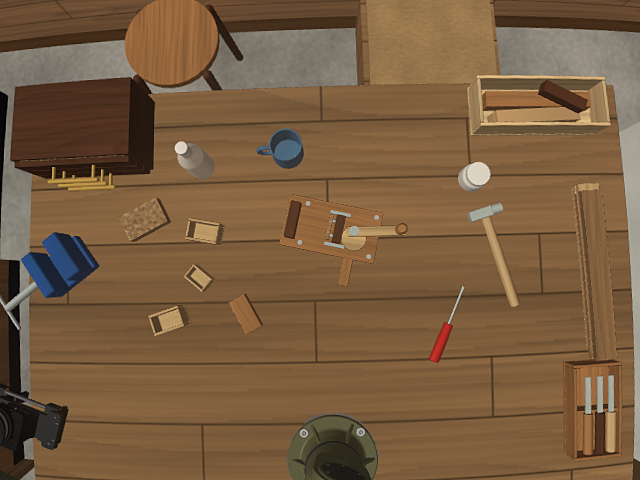

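View pics/scene0.png

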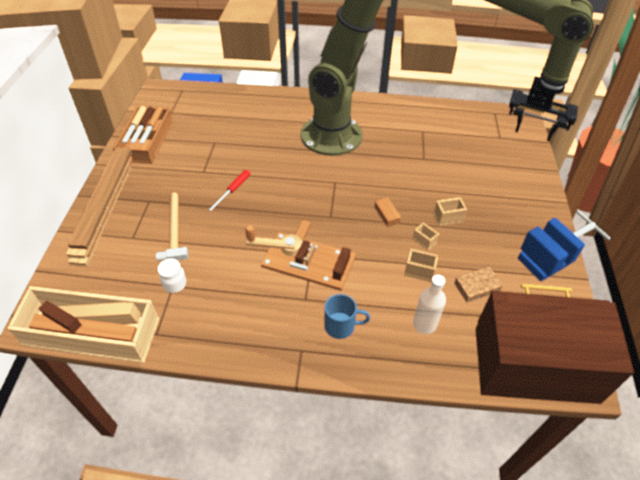

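The top view shows three open boxes near (204,231), (199,278) and (168,320). The clamp is at about (335,228), its knob at (402,229). I'll enlarge that area next.

Run:
```python
import cv2,numpy as np
im=cv2.imread("pics/top0.png")
a=cv2.resize(im[205:345,140:270],None,fx=4.2,fy=4.2,interpolation=cv2.INTER_CUBIC)
cv2.imwrite("pics/c1.png",a)
b=cv2.resize(im[185:295,270:420],None,fx=5,fy=5,interpolation=cv2.INTER_CUBIC)
cv2.imwrite("pics/c2.png",b)
```

```text
(no output)
```

View pics/c1.png

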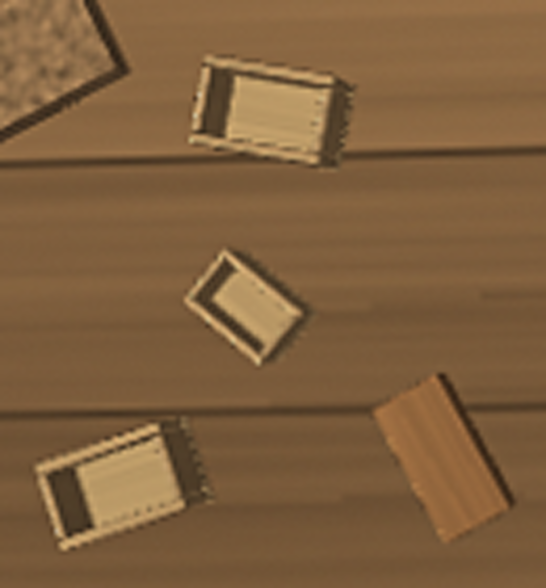

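View pics/c2.png

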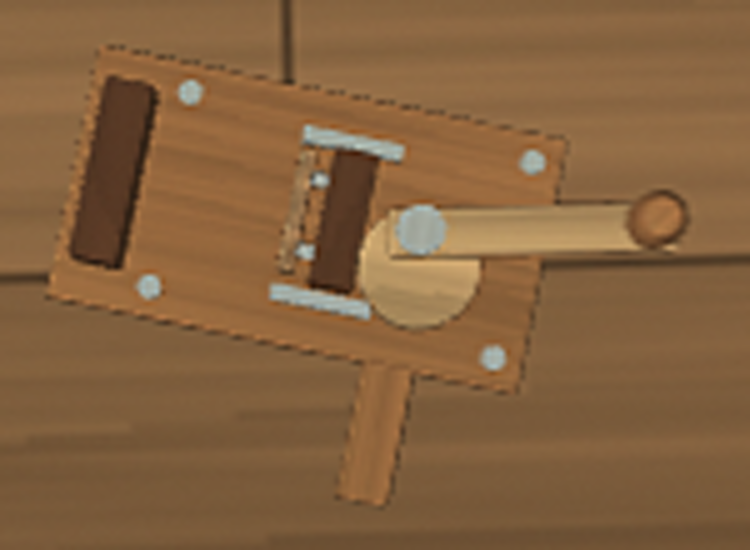

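```bash
cat > h.py <<'E'
import numpy as np,cv2
from scipy.optimize import least_squares
from scipy.spatial.transform import Rotation as R
def ray(p,uv):
    d=np.array([p["k1"],0,0,0,0.]);K=p["K"]
    xy=cv2.undistortPoints(np.array(uv,float).reshape(-1,1,2),K,d)[:,0]
    return np.c_[xy,np.ones(len(xy))]@p["pose"][:3,:3].T
def onplane(p,uv,z):
    r=ray(p,uv);c=p["pose"][:3,3];return (c+r*((z-c[2])/r[:,2])[:,None])[:,:2]
def fit(model,w):  # planar pose x,y,yaw
    model=np.array(model,float);f=lambda q:(model@np.array([[np.cos(q[2]),np.sin(q[2])],[-np.sin(q[2]),np.cos(q[2])]])+q[:2]-w).ravel()
    s=[least_squares(f,[*w.mean(0),y]) for y in(0,1.5,3,-1.5)];s=min(s,key=lambda s:s.cost)
    return s.x,np.abs(s.fun).max()
E
python3 - <<'E'
from h import *
from bench import ctrl
p=ctrl.camera_params("top")
c1=lambda a:np.array(a)/4.2+[140,205]
for nm,c in dict(top=[(208,57),(333,78),(320,165),(190,142)],mid=[(228,249),(305,312),(261,364),(186,300)],low=[(37,466),(155,424),(185,508),(65,549)]).items():
    w=onplane(p,c1(c),.045);print(nm,w.mean(0).round(4),np.linalg.norm(np.roll(w,-1,0)-w,axis=1).round(4))
    e=w[1]-w[0]+w[2]-w[3];print(" long dir yaw",np.degrees(np.arctan2(e[1],e[0])))
c2=lambda a:np.array(a)/5.+[270,185]
w=onplane(p,c2([(105,46),(567,138),(518,392),(48,296)]),.016)
q,e=fit([(.065,.155),(.065,-.085),(-.065,-.085),(-.065,.155)],w);print("clamp",q,e)
M=lambda x,y:(q[:2]+R.from_euler('z',q[2]).as_matrix()[:2,:2]@[x,y]).round(4)
print("pocket",M(0,.082),"pivot",M(0,-.02),"knob@1.8",M(-.11,-.02))
k=onplane(p,c2([(658,218)]),.112);print("knob",k, np.linalg.norm(k-M(0,-.02)))
s=ctrl.get_state();print(R.from_rotvec(s["tool_rot"]).as_matrix().round(3))
w=ctrl.camera_params("wrist")["pose"];print(w.round(3))
E
```

```text
top [0.5739 0.3078] [0.0763 0.0516 0.0793 0.0513]
 long dir yaw -101.1960823084008
mid [0.4593 0.3192] [0.0591 0.0398 0.0585 0.0388]
 long dir yaw -130.18432801776675
low [0.3552 0.4012] [0.0756 0.0521 0.0764 0.0514]
 long dir yaw -71.93527977092286
clamp [ 0.56706677 -0.04569445 -0.22872501] 0.0018196433829100606
pocket [0.5857 0.0342] pivot [ 0.5625 -0.0652] knob@1.8 [ 0.4554 -0.0402]
knob [[ 0.56093113 -0.17087239]] 0.10568403841168407
[[-0.955  0.295 -0.   ]
 [ 0.295  0.955 -0.002]
 [-0.    -0.002 -1.   ]]
[[ 0.295  0.915  0.277  0.117]
 [ 0.956 -0.282 -0.087  0.645]
 [-0.001  0.29  -0.957  0.384]
 [ 0.     0.     0.     1.   ]]
```

The middle box measures about 59 x 39 mm, so it is the right one; the other two are about 76 x 52 mm. I'll move above it and take a closer look with the wrist camera.

```bash
cat >> h.py <<'E'
def plan(ctrl,x,y,z,yangle_deg):
    """tool-frame shift (mm) and turn to bring TCP to x,y,z, pointing down, tool y at world angle"""
    s=ctrl.get_state();A=R.from_rotvec(s["tool_rot"]);a=np.radians(yangle_deg)
    Y=np.array([np.cos(a),np.sin(a),0]);Z=np.array([0,0,-1.]);T=R.from_matrix(np.c_[np.cross(Y,Z),Y,Z])
    d=A.inv().apply(np.array([x,y,z])-s["position"])*1e3
    print("t",round(s["time"],2),"pos",s["position"].round(4),"F",s["ft_force"].round(1),"grip",round(s["grip_width"],3),"shift",d.round(1),"turn",(A.inv()*T).as_rotvec().round(3))
E
python3 - <<'E'
from h import *
from bench import ctrl
plan(ctrl,.4593,.3192,.16,-40.2)
E
```

```text
t 0.1 pos [0.1919 0.6205 0.2216] F [-0.2 -0.6 -0.2] grip 1.0 shift [-344.5 -208.8   62. ] turn [-1.000e-03  2.000e-03  1.973e+00]
```

```bash
python3 -m creep '[[[1,-40,-24,5,0,0,0.14],[1,-80,-48,10,0,0,0.28],[1,-120,-72,15,0,0,0.42],[1,-160,-96,20,0,0,0.56],[1,-200,-120,25,0,0,0.7]]]' 15
python3 - <<'E'
from h import *
from bench import ctrl
plan(ctrl,.4593,.3192,.16,-40.2)
E
```

```text
time: 0.6
position: [0.3485, 0.4455, 0.197]
tool_rot: [-1.514, -2.753, 0.001]
ft_force: [0.9, 0.5, 0.5]
grip_width: 1.0
t 0.6 pos [0.3485 0.4455 0.197 ] F [0.9 0.5 0.5] grip 1.0 shift [-166.    25.9   37. ] turn [-0.     0.     1.267]
```

```bash
python3 -m creep '[[[1,-33,5,7,0,0,0.14],[1,-66,10,14,0,0,0.28],[1,-100,15,21,0,0,0.42],[1,-133,20,28,0,0,0.56],[1,-166,26,37,0,0,0.7]]]'
python3 -m creep '[[[1,0,0,0,0,0,0.14],[1,0,0,0,0,0,0.28],[1,0,0,0,0,0,0.42],[1,0,0,0,0,0,0.567],[1,0,0,0,0,0,0.567]]]'
python3 - <<'E'
from h import *
from bench import ctrl
plan(ctrl,.4593,.3192,.16,-40.2)
p=ctrl.camera_params("wrist");im=ctrl.get_image("wrist");cv2.imwrite("pics/w1.png",im[:,:,::-1]);import pickle;pickle.dump(p,open("w1.pkl","wb"))
E
```

```text
time: 1.1
position: [0.4599, 0.3204, 0.1602]
tool_rot: [-2.366, -2.067, -0.0]
ft_force: [-0.6, 0.3, -0.6]
grip_width: 0.999
time: 1.6
position: [0.459, 0.3214, 0.1601]
tool_rot: [2.846, 1.33, -0.001]
ft_force: [-0.4, -0.2, 0.3]
grip_width: 1.0
t 1.6 pos [0.459  0.3214 0.1601] F [-0.4 -0.2  0.3] grip 1.0 shift [-1.5  1.7  0.1] turn [-0.     0.001  0.005]
```

View pics/w1.png

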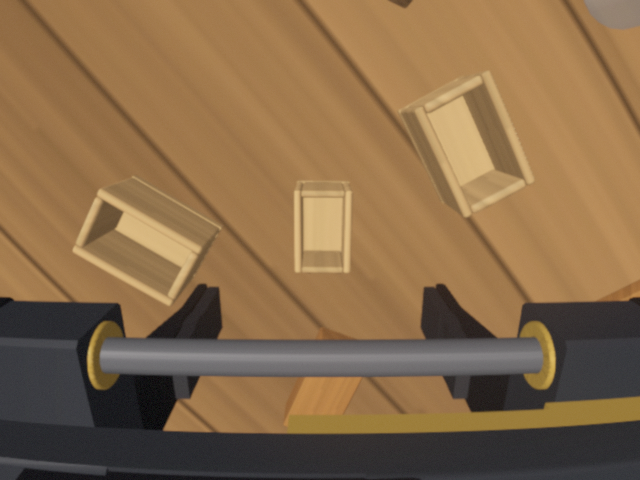

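The box is at about (322,227), squared up between the fingers. Its rim corners are near (296,182), (350,182), (350,271) and (296,271). I'll check these against the model.

Run:
```python
from h import *
from bench import ctrl
import pickle
p=pickle.load(open("w1.pkl","rb"))
for nm,c in (("rim",[(296,182),(350,182),(350,271),(295,271)]),):
    w=onplane(p,c,.045);print(w.mean(0).round(4),np.linalg.norm(np.roll(w,-1,0)-w,axis=1).round(4))
    for e in (w[1]-w[0],w[2]-w[3],w[3]-w[0],w[2]-w[1]):print(np.degrees(np.arctan2(e[1],e[0])))
plan(ctrl,*w.mean(0),.012,-40.2)
```

```text
[0.4638 0.3241] [0.0362 0.0639 0.0393 0.0639]
-39.85094106693026
-39.862111145479915
-131.4801580661239
-128.71800062678872
t 1.65 pos [0.459  0.3216 0.1602] F [ 0.6 -0.  -0.4] grip 1.003 shift [  5.1   2.1 148.2] turn [-0.     0.001  0.009]
```

Run:
```python
from h import *
from bench import ctrl
import pickle
p=pickle.load(open("w1.pkl","rb"))
w=onplane(p,[(350,271),(295,271)],.045);f=onplane(p,[(297,182),(349,182)],0.)
u=np.array([np.cos(np.radians(50.1)),np.sin(np.radians(50.1))])
print(w,f,np.linalg.norm(f[0]-f[1]),(f.mean(0)-w.mean(0))@u)
c=(f.mean(0)+w.mean(0))/2;print(c)
plan(ctrl,*c,.012,-39.9)
```

```text
[[0.45828224 0.2870847 ]
 [0.4281052  0.31228274]] [[0.46436284 0.35591196]
 [0.49549692 0.3299251 ]] 0.04055425672213879 0.05673263661096194
[0.4615618  0.32130112]
t 1.65 pos [0.459  0.3216 0.1602] F [ 0.6 -0.  -0.4] grip 1.003 shift [  1.5   2.2 148.2] turn [-0.     0.001  0.004]
```

```bash
python3 -m creep '[[[1,0.5,1,40,0,0,0],[1,1,2,80,0,0,0],[1,1.5,2,110,0,0,0],[1,1.5,2,130,0,0,0],[1,1.5,2,148,0,0,0]]]'
python3 -m creep '[[[0.5,0,0,0,0,0,0],[0.5,0,0,0,0,0,0],[0.47,0,0,0,0,0,0],[0.44,0,0,0,0,0,0],[0.42,0,0,0,0,0,0]]]' 15
python3 -m creep '[[[0.4,0,0,0,0,0,0],[0.4,0,0,0,0,0,0],[0.4,0,0,0,0,0,0],[0.4,0,0,0,0,0,0],[0.4,0,0,0,0,0,0]]]' 15
```

```text
time: 2.15
position: [0.461, 0.3211, 0.0109]
tool_rot: [2.843, 1.336, -0.003]
ft_force: [-0.1, 1.0, -0.5]
grip_width: 0.996
time: 2.65
position: [0.4622, 0.3221, 0.0136]
tool_rot: [-2.845, -1.331, -0.003]
ft_force: [-0.2, 0.1, -0.5]
grip_width: 0.63
time: 3.15
position: [0.4618, 0.3218, 0.0129]
tool_rot: [-2.845, -1.331, -0.0]
ft_force: [-0.6, 0.2, 3.0]
grip_width: 0.459
```

```bash
python3 -m creep '[[[0.2,0,0,0,0,0,0],[0.2,0,0,0,0,0,0],[0.2,0,0,-10,0,0,0],[0.2,0,0,-30,0,0,0],[0.2,0,0,-60,0,0,0]]]' 15
python3 -m creep '[[[0.2,0,0,-20,0,0,0],[0.2,0,0,-40,0,0,0],[0.2,0,0,-60,0,0,0],[0.2,0,0,-80,0,0,0],[0.2,0,0,-80,0,0,0]]]'
python3 - <<'E'
from h import *
from bench import ctrl
plan(ctrl,.5857,.0342,.15,-13.1)
E
```

```text
time: 3.65
position: [0.4604, 0.3203, 0.0716]
tool_rot: [2.844, 1.33, -0.006]
ft_force: [-0.0, -0.4, -1.0]
grip_width: 0.458
time: 4.15
position: [0.4635, 0.3225, 0.1556]
tool_rot: [-2.845, -1.33, -0.009]
ft_force: [0.3, 0.5, -0.8]
grip_width: 0.456
t 4.15 pos [0.4635 0.3225 0.1556] F [ 0.3  0.5 -0.8] grip 0.456 shift [-142.9  278.7    5.1] turn [ 0.002 -0.005 -0.468]
```

```bash
python3 -m creep '[[[0.2,-20,40,0,0,0,-0.09],[0.2,-42,84,0,0,0,-0.18],[0.2,-64,126,0,0,0,-0.28],[0.2,-86,168,0,0,0,-0.37],[0.2,-105,205,0,0,0,-0.468]]]'
python3 - <<'E'
from h import *
from bench import ctrl
plan(ctrl,.5857,.0342,.15,-13.1)
E
```

```text
time: 4.65
position: [0.5517, 0.1065, 0.1515]
tool_rot: [2.457, 1.957, -0.002]
ft_force: [-0.1, -0.2, -0.8]
grip_width: 0.458
t 4.65 pos [0.5517 0.1065 0.1515] F [-0.1 -0.2 -0.8] grip 0.458 shift [-62.9  49.3   1.5] turn [-0.001  0.001  0.003]
```

```bash
python3 -m creep '[[[0.2,-20,16,0,0,0,0],[0.2,-42,33,0,0,0,0],[0.2,-63,49,0,0,0,0],[0.2,-63,49,0,0,0,0],[0.2,-63,49,0,0,0,0]]]'
python3 - <<'E'
from h import *
from bench import ctrl
plan(ctrl,.5857,.0342,.15,-13.1)
p=ctrl.camera_params("wrist");im=ctrl.get_image("wrist");cv2.imwrite("pics/w2.png",im[:,:,::-1]);import pickle;pickle.dump(p,open("w2.pkl","wb"))
E
```

```text
time: 5.15
position: [0.5846, 0.0365, 0.1514]
tool_rot: [-2.461, -1.952, 0.002]
ft_force: [0.5, -0.1, -0.4]
grip_width: 0.458
t 5.15 pos [0.5846 0.0365 0.1514] F [ 0.5 -0.1 -0.4] grip 0.458 shift [-2.   1.6  1.4] turn [-0.002  0.001 -0.001]
```

View pics/w2.png

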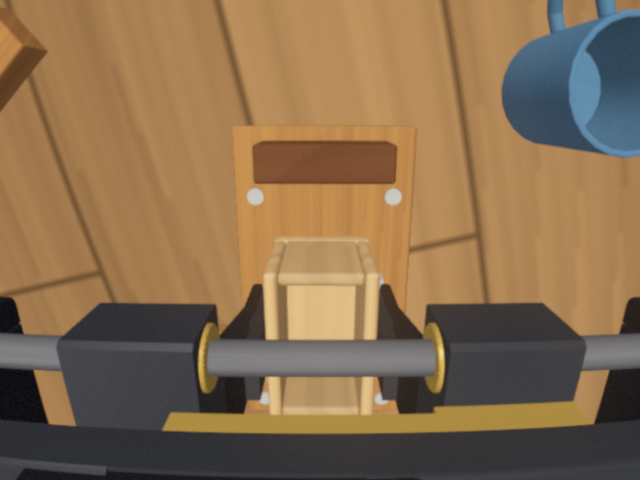

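The wrist view shows the base's end corners at (234,126) and (416,126), and the fence's inner top edge at row 183, columns 254–397. The held box's far bottom edge is at row 238, columns 278–369.

Run:
```python
from h import *
from bench import ctrl
import pickle
p=pickle.load(open("w2.pkl","rb"))
b=onplane(p,[(234,126),(416,126)],.016);f=onplane(p,[(254,183),(397,183)],.054)
h=onplane(p,[(278,238),(369,238)],.139)
for a in(b,f,h):d=a[1]-a[0];print(a.mean(0).round(4),np.linalg.norm(d).round(4),np.degrees(np.arctan2(d[1],d[0])))
yaw=np.radians(-13.1);uy=np.array([-np.sin(yaw),np.cos(yaw)])
print("pocket from base",b.mean(0)-uy*.073,"from fence",f.mean(0)-uy*.038,"box centre",h.mean(0)-uy*.03)
c=ctrl.get_state()["position"][:2];print("box-tcp along y",(h.mean(0)-uy*.03-c)@uy)
```

```text
[0.6048 0.1068] 0.1272 -13.085222095031689
[0.5972 0.0735] 0.0901 -13.086929840834005
[0.5932 0.0634] 0.04 -13.09165601636031
pocket from base [0.58829557 0.03568458] from fence [0.58855803 0.03645638] box centre [0.58636293 0.03419818]
box-tcp along y -0.0030803247372251912
```

Run:
```python
from h import *
from bench import ctrl
plan(ctrl,.587,.0385,.033,-13.1)
```

```text
t 5.2 pos [0.5845 0.0378 0.1515] F [ 0.2  0.6 -0.7] grip 0.459 shift [  1.3   2.5 118.5] turn [-0.002  0.     0.001]
```

```bash
python3 -m creep '[[[0.2,1,1,30,0,0,0],[0.2,2,2,60,0,0,0],[0.2,2,2,85,0,0,0],[0.2,2,2,105,0,0,0],[0.2,2,2,115,0,0,0]]]'
python3 -m creep '[[[0.2,0,0,0,0,0,0],[0.2,0,0,1,0,0,0],[0.2,0,0,2,0,0,0],[0.2,0,0,3,0,0,0],[0.2,0,0,3,0,0,0]]]'
```

```text
time: 5.7
position: [0.5856, 0.0404, 0.0351]
tool_rot: [-2.455, -1.956, 0.005]
ft_force: [-0.4, 0.8, -1.2]
grip_width: 0.459
time: 6.2
position: [0.588, 0.0387, 0.0352]
tool_rot: [2.459, 1.954, 0.002]
ft_force: [0.4, 0.0, -1.4]
grip_width: 0.458
```

```bash
for i in 1 2; do python3 -m creep '[[[0.2,0,0,0.5,0,0,0],[0.2,0,0,1,0,0,0],[0.2,0,0,1.5,0,0,0],[0.2,0,0,2,0,0,0],[0.2,0,0,2,0,0,0]]]' | egrep 'pos|force'; done
```

```text
position: [0.5875, 0.0386, 0.0324]
ft_force: [-0.5, 1.2, -1.2]
position: [0.5876, 0.0386, 0.0305]
ft_force: [-0.3, 0.4, -0.8]
```

```bash
for i in 1 2; do python3 -m creep '[[[0.2,0,0,0.5,0,0,0],[0.2,0,0,1,0,0,0],[0.2,0,0,1,0,0,0]]]' | egrep 'pos|force'; done
```

```text
position: [0.5876, 0.0386, 0.0295]
ft_force: [0.4, -0.4, -0.3]
position: [0.5877, 0.0386, 0.0289]
ft_force: [-1.8, 0.2, 3.4]
```

The upward force shows the box has reached the floor, so I'll release it.

```bash
python3 -m creep '[[[0.48,0,0,0,0,0,0],[0.55,0,0,0,0,0,0],[0.7,0,0,0,0,0,0],[0.85,0,0,0,0,0,0],[0.95,0,0,0,0,0,0]]]'
python3 -m creep '[[[0.95,0,0,0,0,0,0],[0.95,0,0,-15,0,0,0],[0.95,0,0,-50,0,0,0],[0.95,0,0,-95,0,0,0],[0.95,0,0,-140,0,0,0]]]'
python3 - <<'E'
from h import *
from bench import ctrl
plan(ctrl,.561,-.171,.16,-13.1)
p=ctrl.camera_params("wrist");im=ctrl.get_image("wrist");cv2.imwrite("pics/w3.png",im[:,:,::-1]);import pickle;pickle.dump(p,open("w3.pkl","wb"))
E
```

```text
time: 8.3
position: [0.5876, 0.0386, 0.0285]
tool_rot: [2.46, 1.954, 0.0]
ft_force: [0.6, -0.1, -0.7]
grip_width: 0.734
time: 8.8
position: [0.5873, 0.0383, 0.171]
tool_rot: [2.46, 1.954, 0.0]
ft_force: [0.7, 0.4, -0.3]
grip_width: 0.946
t 8.8 pos [0.5873 0.0383 0.171 ] F [ 0.7  0.4 -0.3] grip 0.946 shift [-209.8   21.8   11. ] turn [0. 0. 0.]
```

View pics/w3.png

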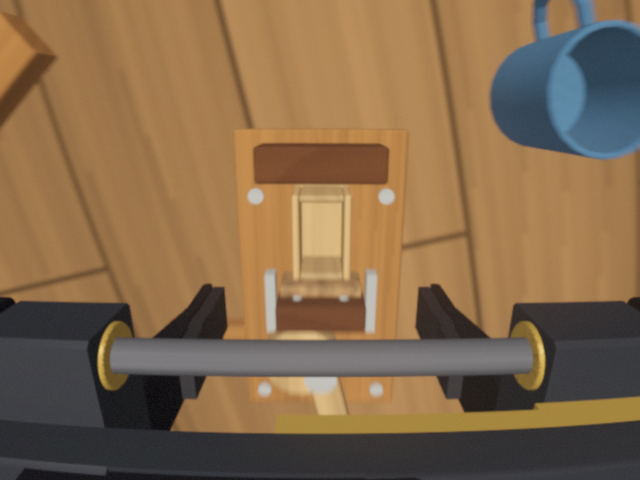

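The box stands upright between pad and fence, around (322,235). Next I'll go over the knob.

```bash
python3 -m creep '[[[0.95,-42,5,0,0,0,0],[0.95,-84,10,0,0,0,0],[0.95,-126,15,0,0,0,0],[0.95,-168,20,0,0,0,0],[0.95,-210,24,0,0,0,0]]]'
python3 -m creep '[[[0.95,0,0,0,0,0,0]]]'>/dev/null
python3 - <<'E'
from h import *
from bench import ctrl
plan(ctrl,.563,-.172,.073,-13.1)
p=ctrl.camera_params("wrist");im=ctrl.get_image("wrist");cv2.imwrite("pics/w4.png",im[:,:,::-1]);import pickle;pickle.dump(p,open("w4.pkl","wb"))
E
```

```text
time: 9.35
position: [0.5635, -0.1731, 0.1698]
tool_rot: [2.459, 1.954, 0.003]
ft_force: [1.1, 0.1, -0.5]
grip_width: 0.952
t 9.45 pos [ 0.5614 -0.1802  0.1702] F [-0.4 -0.8  0.6] grip 0.95 shift [ 8.7 -0.6 97.1] turn [ 0.002  0.004 -0.011]
```

View pics/w4.png

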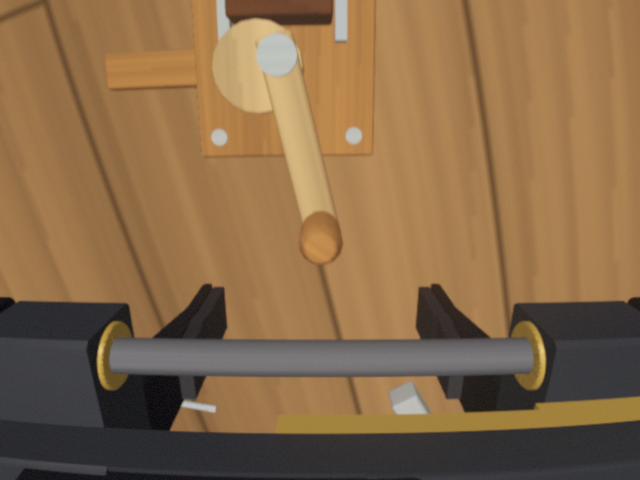

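Run:
```python
from h import *
from bench import ctrl
import pickle
p=pickle.load(open("w4.pkl","rb"))
k=onplane(p,[(321,237)],.112)[0];print("knob",k)
v=onplane(p,[(277,55)],.062)[0];print("pivot head",v)
b=onplane(p,[(205,157),(371,154)],.016);yaw=np.radians(-13.1);uy=np.array([-np.sin(yaw),np.cos(yaw)]);print("pivot from base",b.mean(0)+uy*.065,np.linalg.norm(b[1]-b[0]))
plan(ctrl,*k,.073,-13.1)
```

```text
knob [ 0.56617154 -0.16604899]
pivot head [ 0.56404972 -0.06171492]
pivot from base [ 0.56508011 -0.06240601] 0.12558738059141636
t 9.5 pos [ 0.5625 -0.176   0.1698] F [-0.1  0.7 -0.6] grip 0.951 shift [10.7  1.1 96.8] turn [ 0.002  0.001 -0.007]
```

```bash
python3 -m creep '[[[0.95,1,1,25,0,0,0],[0.95,2,1,50,0,0,0],[0.95,3,1,75,0,0,0],[0.95,3,1,90,0,0,0],[0.95,3,1,97,0,0,0]]]'
python3 -m creep '[[[0.5,0,0,0,0,0,0],[0.4,0,0,0,0,0,0],[0.4,0,0,0,0,0,0],[0.35,0,0,0,0,0,0],[0.35,0,0,0,0,0,0]]]' 25
python3 -m creep '[[[0.1,0,0,0,0,0,0],[0.1,0,0,0,0,0,0],[0.1,0,0,0,0,0,0],[0.1,0,0,0,0,0,0],[0.1,0,0,0,0,0,0]]]' 25
python3 -m creep '[[[0.1,0,0,0,0,0,0],[0.1,0,0,0,0,0,0]]]' 25
```

```text
time: 10.0
position: [0.5648, -0.1673, 0.0704]
tool_rot: [-2.457, -1.955, 0.001]
ft_force: [0.8, 0.2, 0.3]
grip_width: 0.949
time: 10.5
position: [0.5656, -0.1688, 0.0722]
tool_rot: [2.459, 1.954, 0.001]
ft_force: [-0.5, 0.0, -0.8]
grip_width: 0.582
time: 11.0
position: [0.5642, -0.1685, 0.0714]
tool_rot: [-2.458, -1.953, 0.002]
ft_force: [-3.5, 1.7, 4.1]
grip_width: 0.288
time: 11.2
position: [0.5642, -0.1685, 0.0714]
tool_rot: [-2.458, -1.953, 0.002]
ft_force: [-4.9, 2.0, 2.6]
grip_width: 0.292
```

Run:
```python
import numpy as np
f=np.arange(0,1.95,.1);d=110*np.c_[-np.sin(f),1-np.cos(f)]
t=np.c_[d@[.227,.974],d@[.974,-.227]]
for i in range(0,20,5):print(f[i],(t[i+1:i+6]-t[i]).round(1).tolist())
```

```text
0.0 [[-2.0, -10.8], [-2.8, -21.8], [-2.6, -32.8], [-1.3, -43.7], [1.1, -54.4]]
0.5 [[3.5, -10.4], [8.0, -20.5], [13.4, -30.0], [19.8, -39.0], [27.1, -47.2]]
1.0 [[8.0, -7.5], [16.8, -14.1], [26.2, -19.9], [36.1, -24.7], [46.4, -28.4]]
1.5 [[10.7, -2.7], [21.5, -4.4], [32.5, -4.9], [43.5, -4.4]]
```

```bash
python3 -m creep '[[[0.1,-2,-10.8,0,0,0,0],[0.1,-2.8,-21.8,0,0,0,0],[0.1,-2.6,-32.8,0,0,0,0],[0.1,-1.3,-43.7,0,0,0,0],[0.1,1.1,-54.4,0,0,0,0]]]' 30
python3 -m creep '[[[0.1,3.5,-10.4,0,0,0,0],[0.1,8,-20.5,0,0,0,0],[0.1,13.4,-30,0,0,0,0],[0.1,19.8,-39,0,0,0,0],[0.1,27.1,-47.2,0,0,0,0]]]'
```

```text
time: 11.7
position: [0.5117, -0.155, 0.0716]
tool_rot: [2.459, 1.954, 0.001]
ft_force: [3.0, 0.2, -3.8]
grip_width: 0.292
time: 12.2
position: [0.4719, -0.1181, 0.0716]
tool_rot: [2.46, 1.954, -0.001]
ft_force: [3.4, -1.9, -3.8]
grip_width: 0.287
```

```bash
python3 -m creep '[[[0.1,8,-7.5,0,0,0,0],[0.1,16.8,-14.1,0,0,0,0],[0.1,26.2,-19.9,0,0,0,0],[0.1,36.1,-24.7,0,0,0,0],[0.1,46.4,-28.4,0,0,0,0]]]'
python3 -m creep '[[[0.1,10.7,-2.7,0,0,0,0],[0.1,21.5,-4.4,0,0,0,0],[0.1,32.5,-4.9,0,0,0,0],[0.1,32.5,-4.9,0,0,0,0],[0.1,32.5,-4.9,0,0,0,0]]]'
python3 - <<'E'
from bench import ctrl
import cv2,numpy as np
a=ctrl.get_image("top")[:,:,::-1];b=ctrl.get_image("scene")[:,:,::-1]
cv2.imwrite("pics/t5.png",a)
f=lambda i:cv2.resize(i,(400,300),interpolation=cv2.INTER_CUBIC)
np_=np.hstack([cv2.resize(a[185:305,270:430],(400,300),interpolation=cv2.INTER_CUBIC),cv2.resize(b[200:320,240:400],(400,300),interpolation=cv2.INTER_CUBIC)])
w=ctrl.get_image("wrist")[:,:,::-1]
cv2.imwrite("pics/f5.png",np.vstack([np_,np.hstack([f(w),f(a)])]))
E
```

```text
time: 12.7
position: [0.4545, -0.0664, 0.0715]
tool_rot: [-2.46, -1.954, 0.002]
ft_force: [1.1, -4.3, -1.5]
grip_width: 0.29
time: 13.2
position: [0.4575, -0.0321, 0.0715]
tool_rot: [-2.457, -1.954, -0.001]
ft_force: [-1.8, 0.3, -0.1]
grip_width: 0.287
```

View pics/f5.png

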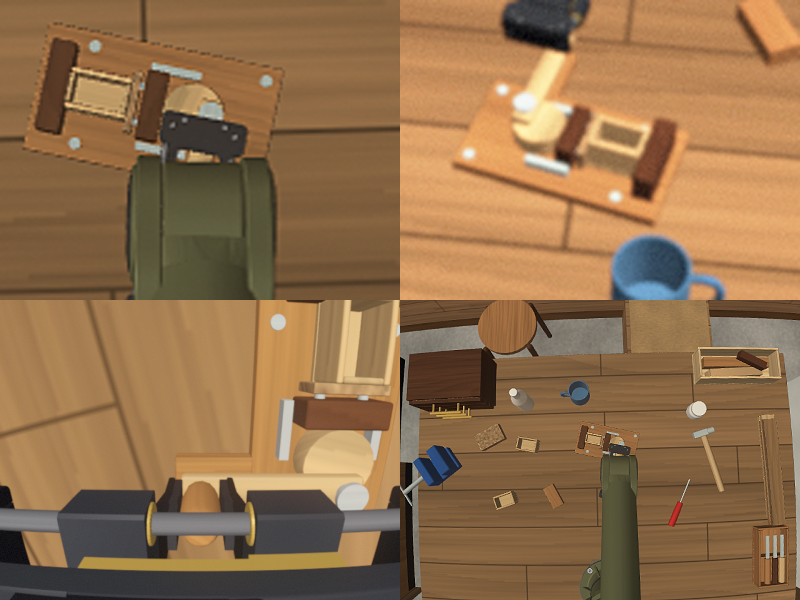

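The box is now tight between jaw and fence, and the lever looks close to lined up with the tongue. I'll check the lever angle in an enlarged wrist crop.

Run:
```python
from h import *
from bench import ctrl
import pickle
p=ctrl.camera_params("wrist");im=ctrl.get_image("wrist")[:,:,::-1];pickle.dump(p,open("w6.pkl","wb"))
cv2.imwrite("pics/w6.png",cv2.resize(im[220:420,260:620],(792,440),interpolation=cv2.INTER_CUBIC))
for _ in range(3):
    ctrl.get_image("wrist");s=ctrl.get_state();print(s["position"].round(4),s["ft_force"].round(2),s["torque"].round(2))
```

```text
[ 0.4573 -0.0334  0.0715] [-4.19  2.31  2.04] [0.23 0.92 0.04]
[ 0.4572 -0.0335  0.0715] [-4.26  0.82  3.2 ] [ 0.19  1.01 -0.03]
[ 0.4572 -0.0336  0.0715] [-4.13  1.48  3.04] [ 0.19  1.09 -0.05]
```

View pics/w6.png

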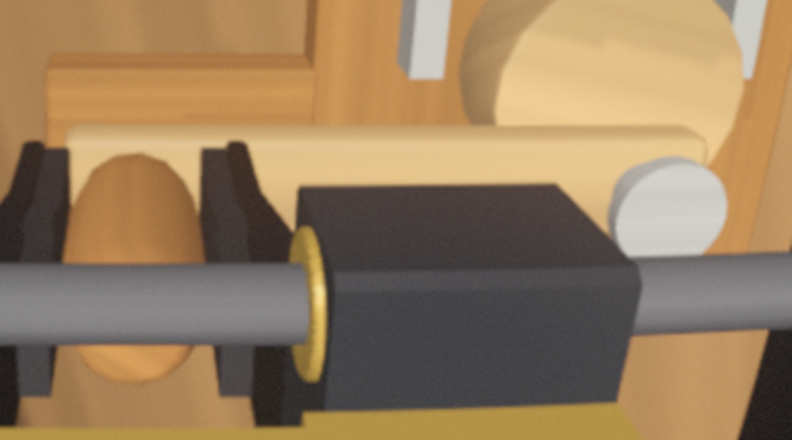

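The bar's far edge runs from about (75,138) to (690,137) in the crop. The tongue's far edge runs from (50,66) to (310,66).

Run:
```python
from h import *
import pickle
p=pickle.load(open("w6.pkl","rb"))
c=lambda a:np.array(a)/2.2+[260,220]
for n,a,z in(("bar top edge",[(690,137),(75,139)],.06),("bar outer silhouette",[(690,125),(75,125)],.048),("tongue",[(310,66),(50,66)],.016)):
    w=onplane(p,c(a),z);d=w[1]-w[0];print(n,w.round(4).tolist(),np.degrees(np.arctan2(d[1],d[0])))
v=onplane(p,c([(668,205)]),.064)[0];k=onplane(p,c([(137,160)]),.1);print(v,k)
```

```text
bar top edge [[0.5757, -0.0534], [0.4482, -0.0236]] 166.8492640915727
bar outer silhouette [[0.5826, -0.0572], [0.4471, -0.0252]] 166.70178653325203
tongue [[0.5034, -0.0351], [0.4397, -0.0203]] 166.99826493924988
[ 0.56795853 -0.06597649] [[ 0.46353227 -0.01362097]]
```

The lever's bearing is 166.8° against 166.9° for clamp -x, so the cam is at its highest point (about 1.80 rad). I'll hold there and hand in.

```bash
python3 -m creep '[[[0.1,0,0,0,0,0,0],[0.1,0,0,0,0,0,0],[0.1,0,0,0,0,0,0],[0.1,0,0,0,0,0,0],[0.1,0,0,0,0,0,0]]]' 30
python3 - <<'E'
from bench import ctrl
print(ctrl.close_job())
E
```

```text
time: 14.05
position: [0.4572, -0.0337, 0.0714]
tool_rot: [-2.459, -1.953, 0.001]
ft_force: [-4.9, 1.2, 4.3]
grip_width: 0.289
the job is handed in; nothing more can be done
None
```

The glued box is upright in the clamp and pinched against the fence. The job was handed in at 14 s with the gripper still holding the lever at the cam's highest point.

- **Box:** I picked the 40 x 60 mm box, gripped it at 15 N, set it down until it touched the clamp floor, and let go. The last pictures show it upright between the cork jaw and the fence. They are the only check on the pinch, because I did not measure its force.
- **Lever:** I carried the knob round the arc and kept hold of it at 30 N. The last wrist picture put the bar at 166.8°, against 166.9° for the clamp's -x direction and 167.0° for the tongue, so about 1.80 rad. The arm was steady over the last half second, and the gripper opening matched the knob's thickness.
- **Bystanders:** The last top view shows nothing else visibly moved. The arm hid part of the bench in that view.
- **Disagreements:** The top and wrist cameras differed by about 3 mm on the clamp's position, so I used the wrist camera. The wrist picture of the knob also put it about 6 mm from where the clamp geometry says it should be; the grip allowed for that.
- **Force:** The last wrist force reading, about 7 N, did not clearly show the spring's 2 N pull. I relied on the pictures for the lever angle.

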